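Push the grill's locked ash tray home

TASK

The ash tray under the tabletop grill has been left pulled out, and it is locked. With the fingertips, press down the wide lock button on the tray's handle and keep it down while you push the tray in until it is fully home against its stop; then let the button come up so that the tray is locked there, and move clear. Do not grasp or lift anything, do not touch the ash pan, and leave the tongs, thermometer and glass dish where they are.

Things in the scene. Friction and masses are not known exactly. Their poses are not given: they have to be found in the camera images.
- grill: Tabletop charcoal grill of steel, fixed to the tiled counter, 300 mm (x) by 360 mm (y), 195 mm high. Origin on the counter under the middle of the tray mouth in its -y face; housing at y = 0 to 360, x = -150 to 150 mm. z is up; +y points into the mouth, the way the tray is pushed home. Tray and handle stick out to -y, centred on x = 0. Place and yaw vary.
- tray (a joint): Slide of the ash tray along the grill's +y: 0 to 0.003 = out, as found; 0.122 m = home at the end stop (front panel meets the grill's face). Locked unless the button is down: a foot on the button stands between teeth about 12 mm apart along the whole travel, so if let up on the way it locks again (up to 4 mm play, 4.5 mm at home). Friction about 2 N, tray 1.2 kg.
- lock_button (a joint): Travel of the lock button, straight down: 0 = up (locked), 0.008 m = fully down. The lock lets go once it is more than 0.0055 m down. A spring pushes it up: about 2.5 N to start, 6.5 N fully down.
- button_top (a point): Centre of the top of the lock button, a black plastic block 80 mm (grill's x) by 40 mm (grill's y) on the tray's handle, 12 mm proud of the handle plate; top 50 mm above the counter when up, 42 mm when down. It moves with the tray. The grill's face is 262 mm away in +y as found, 140 mm when home.
- push_face (a point): Middle of the top edge of the upright push face on the tray's handle: aluminium, 88 mm wide, square to the slide, just behind the button on its grill (+y) side, 22 mm from the button's centre, 68 mm above the counter. Behind it a solid hump slopes down to the tray. The handle plate is 88 mm wide, its top 38 mm above the counter. Moves with the tray.
- ash_pan: Open dark steel pan 196 by 244 by 30 mm, wall 3 mm, 0.5 kg, lying loose in the tray with about 10 mm of play; it rides along with the tray. Origin at the centre of its underside, 28 mm above the counter.
- tray_mid (a point): Centre of the tray's floor, where the ash pan lies (tray inside 212 by 268 mm, walls up to 60 mm above the counter). It moves with the tray.
- tongs: Grey plastic salad tongs lying on the counter beside the tray, about 260 mm long along their y, 85 mm wide, 12 mm high, loose. Origin on the counter near their middle.
- thermometer: Stainless stick thermometer lying on the counter beside the tray, about 175 mm long along its y, 22 mm wide, 14 mm high, loose. Origin on the counter near its middle.
- glass_dish: Empty round glass dish with a glass lid and knob, 146 mm across, 81 mm high, loose, on the counter. Origin at the centre of its underside.

How it is judged:
On the way, in this order (a step that is already met when the one before it is completed fails the run):
1. the lock button is pressed down while the tray is still out (value of joint lock_button above 0.0055 m and value of joint tray below 0.03 m), for 0.05 s.
2. the tray has been pushed home with the button held down (value of joint tray above 0.117 m and value of joint lock_button above 0.004 m), for 0.05 s.
At the end, for the whole second after the job is handed in: The tray is home within 5 mm of its stop and at rest, the lock button is up again (within 2 mm), the ash pan lies in the tray, and tongs, thermometer and dish are within 20 mm of where they were (value of joint tray above 0.117 m and velocity of joint tray below 0.005 m/s and value of joint lock_button below 0.002 m and horizontal distance between ash_pan and tray_mid below 0.022 m and height (world z) of ash_pan below 0.035 m and distance of each of tongs, thermometer, glass_dish from where it was at the start of the episode below 0.02 m); the robot touches nothing.
It fails at once if the button was let up with the tray part-way (between 20 and 110 mm of its travel) (value of joint tray between 0.02 and 0.11 m and value of joint lock_button below 0.002 m).
It fails at once if the ash pan was touched by the robot (contact force between any of the fingers, the arm and ash_pan above 1 N).
It fails at once if the ash pan was lifted (height (world z) of ash_pan above 0.04 m).
It fails at once if the tongs, thermometer, or glass dish was moved or lifted (over 20 mm) (distance of any of tongs, thermometer, glass_dish from where it was at the start of the episode above 0.02 m).
It also fails if it takes over 38 s, if anything falls off the work surface, if the arm or the gripper's body presses on something with over 40 N, if the wrist force passes 120 N, or if a joint passes its speed limit or range.

ROBOT

A 7-joint arm with a two-finger parallel gripper is mounted at the origin on the work surface. World frame = base frame: x ahead of the robot, y to its left, z up, the work surface at z = 0. Lengths are in m, angles in rad, forces in N, time in s.
With the tool pointing down it reaches from about 0.425 to 0.825 m from the base axis. Payload 3.6 kg.
Tool frame: the origin (TCP) lies at the very end of the fingers, on their centre line; the grasp point (between the pads) lies 19 mm behind it; z points along the fingers, x is the direction in which the jaws open and shut, and the axes are right-handed (so a half turn about z gives the same grasp; the last joint's range is limited). The gripper opens to 85 mm and grips with 20 to 120 N. Pads are 22 mm wide; open, the fingers measure 114 mm over their backs; the gripper's body (76 mm by 85 mm) begins 54 mm behind the grasp point. The pads swing forward as they close: fully open they stand 13 mm farther back than shut.
Start: joints at [-1.216, 0.615, -0.013, 1.423, 0.008, 1.103, -0.04], TCP at [0.242, 0.603, 0.231] pointing down, gripper open.
Joint ranges: [-3.12, 3.12], [-0.3, 2.06], [-1.34, 1.32], [0.26, 2.42], [-1.36, 4.5], [0.01, 1.98], [-2.84, 2.84]. Speed limits (rad/s): [2.79, 2.79, 3.14, 3.14, 3.14, 3.14, 3.14].

INTERFACE

Orientations are given as a 3x3 rotation matrix whose columns are the frame's x, y, z axes.
In Python, from station import env gives the robot as it stands. The module is installed in compiled form; this text tells all that it offers.
- The arm moves only by the shell command python3 -m crank 'ROWS' [OPENING] [FORCE]. ROWS is JSON, a list that holds one entry, the list of rows, each a list of 4 numbers: the shift along the tool's x, y, z in m, then the turn about the tool's z in degrees. A call has 1 to 5 rows; each row is the pose to reach, as a shift and turn from the pose measured when the call began, along the tool's axes at that moment; what a row does not reach only later rows make up. A row lasts 1/10 s, in which the tool goes at most 50 mm and 8.59 degrees, less where a joint would pass 70% of its speed; a pose out of reach is approached as far as the arm can. A call with a gripper value outside its range is refused whole. OPENING is the closure, from 0 (fully open) to 1 (shut), set as the call begins (- or left out, the last holds). The fingers move at their own pace and stop on an object; FORCE is the grip in N (left out, the last holds). Time passes only in rows, so rows that repeat a pose let the fingers close. It gives the time, the measured TCP pose, the force and the opening at its end, in the units of the state.
- env.observe(): the state, without advancing time (a new reading comes with each control period).
- env.camera(name): name is "side" or "top" or "wrist"; returns a dict with "pixels" (480x640x3 uint8, blue, green, red), "z_map" (480x640 float32, m along the optical axis (not along the pixel's ray), 0 where there is no reading), "fx", "fy", "cx", "cy" (pixels), "position" and "attitude" of the camera in the world. Camera axes: x right, y down, z forward; pixel columns grow to the right and rows downward; lengths in m; the calibration is good to about 2 mm. A picture is of the moment at which its call begins.
- env.hand_in(): hands the job in, once; it reports no verdict.
Trained networks look in the newest picture that a camera, given by its name, has taken for a name from the list of things; names that differ only in an ending like _2 or _b are one class to them, and where a whole thing is asked for, a point or a joint stands for the part that bears it (a point fixed in the world has none). Each returns a list of dicts, best first, with "confidence" (0 to 1); they miss things now and then, are a little off and sometimes report something else, mostly with a low value. They report only what shows in the picture. A call takes as long as a camera call.
- env.boxes_of(camera, query): "point" ([x, y, z] in m, in world coordinates, good to about 4 mm: the middle of the surface that is visible of it).
- env.regions_of(camera, query): "mask" (480x640 bool, what is visible of it).
The state is a dict: "time_s": time; "joint_positions": joint angles; "qd": joint speeds; "effort": joint torques, N m; "tcp_pos": TCP position; "tool_rot": TCP orientation; "ft_force": force on the tool from outside, world axes, zero at the start; "moment": the same for the moment, N m; "grip_width": finger opening in m.
Only numpy, scipy, OpenCV 4.12 (cv2) and the standard library are available. Lean on these libraries where they do the work, as an engineer would, in place of code of your own. Each camera call takes 0.05 s, during which the arm holds its last target.

## Working session

There is one attempt and no reset: what is moved stays moved. The work goes in short steps, Python scripts to look and compute and a shell command to move; the robot and the scene stay as the last step left them, time stands still between calls to the robot, and variables do not carry over. Pictures are saved under pics/ and viewed, and the job is handed in when it is done.

```bash
mkdir -p pics; python3 - <<'E'
from station import env
import cv2,numpy as np
s=env.observe();print(s['time_s'],s['tcp_pos'],np.round(s['tool_rot'],3).tolist(),s['ft_force'],s['grip_width'])
for n in ['top','side']:
    c=env.camera(n);cv2.imwrite(f'pics/{n}0.png',c['pixels']);print(n,c['position'],np.round(c['attitude'],3).tolist(),c['fx'])
    for q in ['button_top','push_face','grill','tray_mid','ash_pan','tongs','thermometer','glass_dish']:
        print(q,[(np.round(b['point'],4).tolist(),round(b['confidence'],2)) for b in env.boxes_of(n,q)][:2])
E
```

```text
0.0 [0.24129258 0.60272527 0.23012372] [[0.372, 0.928, -0.001], [0.928, -0.372, -0.002], [-0.003, 0.0, -1.0]] [0.48452857 0.21514129 0.00273628] 0.08525295633160919
top [ 0.38068622 -0.03585441  1.13140414] [[0.025, -0.984, 0.178], [-1.0, -0.022, 0.021], [-0.017, -0.178, -0.984]] 540.6911482253079
button_top [([0.5019, 0.0242, 0.0544], 0.6), ([0.5156, 0.1137, 0.0543], 0.4)]
push_face [([0.512, 0.1084, 0.0544], 0.65)]
grill [([0.5976, 0.3675, 0.1685], 0.81)]
tray_mid [([0.5147, 0.1102, 0.0552], 0.95)]
ash_pan [([0.5629, 0.2284, 0.03], 0.89)]
tongs [([0.3967, 0.1791, 0.0127], 0.89)]
thermometer [([0.6548, 0.0478, 0.0128], 0.93)]
glass_dish [([0.6478, -0.4085, 0.0574], 0.58)]
side [ 0.03308327 -0.61372451  1.029697  ] [[0.724, -0.523, 0.45], [-0.689, -0.561, 0.458], [0.013, -0.642, -0.767]] 605.558875513635
button_top [([0.4961, 0.0225, 0.0483], 0.56)]
push_face []
grill [([0.5639, 0.3123, 0.1733], 0.95)]
tray_mid [([0.5066, 0.116, 0.0511], 0.95)]
ash_pan [([0.5736, 0.2491, 0.032], 0.73)]
tongs [([0.3835, 0.1641, 0.0102], 0.58), ([0.6371, -0.4236, 0.0603], 0.17)]
thermometer [([0.6486, 0.0422, 0.0132], 0.68)]
glass_dish [([0.6402, -0.4259, 0.0612], 0.71)]
```

View pics/top0.png

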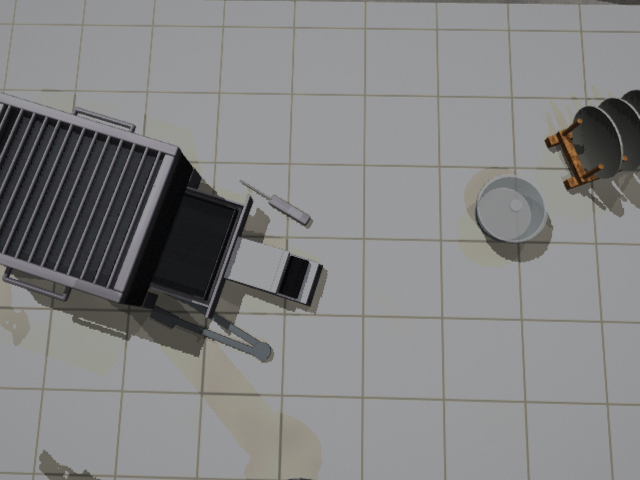

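View pics/side0.png

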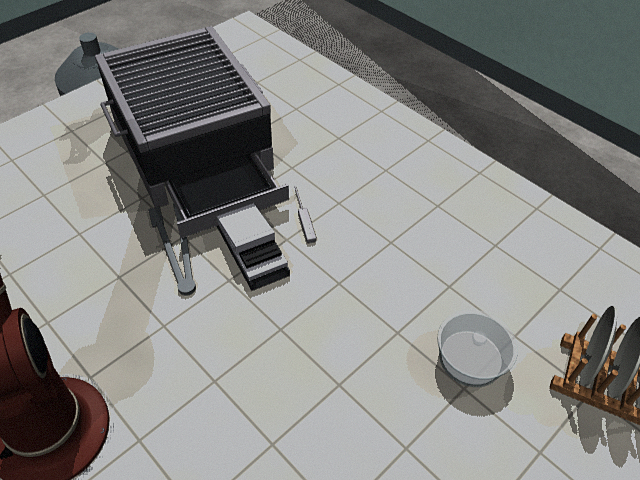

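The top view shows the handle at about (225–322, 240–300) with the black button at (295, 277). The hump lies to its left, the grill beyond it, the tongs below and the thermometer above. Next I measure the handle geometry from depth.

```bash
cat > h.py <<'E'
import numpy as np
def cloud(c):
    z=c['z_map'];v,u=np.mgrid[:480,:640]
    p=np.stack([(u-c['cx'])/c['fx']*z,(v-c['cy'])/c['fy']*z,z],-1)
    return p@np.array(c['attitude']).T+np.array(c['position'])
E
python3 - <<'E'
from station import env
import cv2,numpy as np
from h import *
for n in ['top','side']:
    c=env.camera(n);P=cloud(c);g=c['pixels'].max(-1)
    np.savez(f'{n}.npz',P=P,px=c['pixels'])
    cnt=P[...,2]; ok=c['z_map']>0
    print(n,'counter z',np.median(cnt[ok&(cnt<.03)&(cnt>-.03)]))
    # grill top rim
    m=ok&(cnt>.17)&(cnt<.22)&(P[...,1]>.15)&(P[...,0]>.35)
    r=cv2.minAreaRect(P[m][:,:2].astype(np.float32)*1000);print('grill',r,cv2.boxPoints(r).tolist())
    near=ok&(np.hypot(P[...,0]-.505,P[...,1]-.06)<.12)
    m=near&(cnt>.044)&(cnt<.056)&(g<60)&(np.hypot(P[...,0]-.5,P[...,1]-.022)<.06)
    r=cv2.minAreaRect(P[m][:,:2].astype(np.float32)*1000);print('button',m.sum(),r,P[m].mean(0),np.median(P[m][:,2]))
    m=near&(cnt>.062)&(cnt<.075)
    r=cv2.minAreaRect(P[m][:,:2].astype(np.float32)*1000);print('hump',m.sum(),r,P[m].mean(0))
im=cv2.imread('pics/top0.png')[200:340,180:340];cv2.imwrite('pics/crop.png',cv2.resize(im,None,fx=4,fy=4,interpolation=0))
E
```

```text
top counter z 0.00038997387661321437
grill ((624.9312133789062, 445.7010498046875), (358.5544738769531, 300.6945495605469), 73.80152130126953) [[430.5403747558594, 315.4826354980469], [719.2976684570312, 231.59921264648438], [819.322021484375, 575.91943359375], [530.5647583007812, 659.8028564453125]]
button 820 ((501.6342468261719, 33.03847885131836), (56.901634216308594, 84.52249908447266), 73.37174987792969) [0.50055245 0.02538779 0.05044937] 0.05043348238602319
hump 1181 ((517.5628051757812, 104.56121826171875), (119.06560516357422, 133.8245086669922), 73.35062408447266) [0.5162839  0.0847707  0.06637075]
side counter z 0.0007757125171289347
grill ((627.0725708007812, 444.852294921875), (369.47802734375, 301.08111572265625), 73.6875228881836) [[430.7034606933594, 309.83331298828125], [719.664306640625, 225.26690673828125], [823.441650390625, 579.8712768554688], [534.4808349609375, 664.4376831054688]]
button 654 ((500.3688659667969, 25.507287979125977), (55.67206573486328, 86.17266082763672), 69.1985092163086) [0.50032954 0.02017027 0.05043614] 0.05067767449150212
hump 942 ((522.9273071289062, 101.10186004638672), (131.69711303710938, 142.5236053466797), 80.33892059326172) [0.51831654 0.08743801 0.06631267]
```

View pics/crop.png

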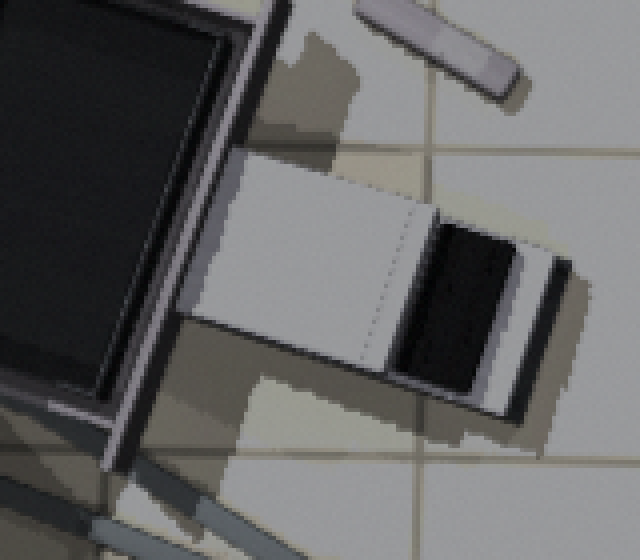

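Both cameras agree. The grill's +y axis is about (0.279, 0.960) in world, and the button is near (0.501, 0.022, 0.050). The point derived from the grill's front corners is (0.502, 0.022). I'll shut the fingers, swing over at height and align the jaw axis with the grill's x.

```bash
cat > plan.py <<'E'
from station import env
import numpy as np,sys
s=env.observe();R=np.array(s['tool_rot']);t=np.array(s['tcp_pos'])
tg=np.array([float(a) for a in sys.argv[1:4]])
d=R.T@(tg-t);X=np.array([.960,-.279,0]);l=R.T@X
print('t',round(s['time_s'],2),'tcp',t.round(4),'tool shift',d.round(4),'turn',round(float(np.degrees(np.arctan2(l[1],l[0]))),1),'F',np.round(s['ft_force'],2),'w',round(s['grip_width'],4))
print('grill frame',[round(float((t-[.501,.022,0])@v),4) for v in (X,np.array([.279,.960,0]))])
E
python3 -m crank '[[[-0.03,0.031,0,7],[-0.06,0.062,0,15],[-0.09,0.093,0,23],[-0.12,0.124,0,31],[-0.15,0.155,0,39]]]' 1 60
python3 plan.py .5024 .0268 .23
```

```text
time_s: 1.5
tcp_pos: [0.3303, 0.405, 0.2316]
tool_rot: [[0.876, 0.483, 0.0], [0.483, -0.876, 0.001], [0.001, -0.0, -1.0]]
ft_force: [0.6, -0.9, 0.2]
grip_width: 0.0123
t 1.5 tcp [0.3303 0.405  0.2316] tool shift [-0.0319  0.4143  0.0014] turn 45.1 F [ 0.64 -0.92  0.24] w 0.0123
grill frame [-0.2707, 0.3201]
```

```bash
python3 -m crank '[[[-0.003,0.045,0,7],[-0.007,0.09,0,15],[-0.011,0.135,0,23],[-0.014,0.18,0,31],[-0.018,0.225,0,38]]]'
python3 plan.py .5024 .0268 .23
```

```text
time_s: 2.0
tcp_pos: [0.4239, 0.1979, 0.232]
tool_rot: [[0.987, -0.164, 0.002], [-0.164, -0.987, 0.002], [0.001, -0.002, -1.0]]
ft_force: [1.0, -0.2, 0.3]
grip_width: 0.0
t 2.0 tcp [0.4239 0.1979 0.232 ] tool shift [0.1054 0.1559 0.0018] turn 6.8 F [ 1.03 -0.21  0.31] w 0.0
grill frame [-0.1231, 0.1473]
```

```bash
python3 -m crank '[[[0.025,0.037,0,3],[0.05,0.075,0,5],[0.08,0.117,0,6.8],[0.105,0.156,0.03,6.8],[0.105,0.156,0.06,6.8]]]'
python3 plan.py .5024 .0268 .08
```

```text
time_s: 2.5
tcp_pos: [0.5059, 0.0198, 0.1733]
tool_rot: [[0.957, -0.288, 0.01], [-0.288, -0.958, -0.002], [0.011, -0.001, -1.0]]
ft_force: [-0.8, 1.1, -0.9]
grip_width: -0.0001
t 2.5 tcp [0.5059 0.0198 0.1733] tool shift [-0.0063 -0.0056  0.0933] turn -0.6 F [-0.8   1.12 -0.92] w -0.0001
grill frame [0.0053, -0.0007]
```

```bash
python3 -m crank '[[[-0.003,-0.003,0.03,-0.6],[-0.006,-0.0055,0.06,-0.6],[-0.006,-0.0055,0.09,-0.6],[-0.006,-0.0055,0.093,-0.6],[-0.006,-0.0055,0.093,-0.6]]]'
python3 plan.py .5024 .0268 .052
python3 - <<'E'
from station import env
import cv2,numpy as np
from h import *
for n in ['top','side']:
    c=env.camera(n);im=c['pixels']
    R=np.array(c['attitude']);s=env.observe()
    p=R.T@(np.array(s['tcp_pos'])-c['position']);u,v=int(c['fx']*p[0]/p[2]+c['cx']),int(c['fy']*p[1]/p[2]+c['cy'])
    print(n,u,v);cv2.imwrite(f'pics/{n}1.png',cv2.resize(im[max(v-70,0):v+70,max(u-90,0):u+90],None,fx=4,fy=4))
E
```

```text
time_s: 3.0
tcp_pos: [0.5028, 0.0265, 0.0802]
tool_rot: [[0.96, -0.278, 0.01], [-0.278, -0.96, -0.002], [0.01, -0.0, -1.0]]
ft_force: [-0.2, 1.0, 0.5]
grip_width: -0.0
t 3.0 tcp [0.5028 0.0265 0.0802] tool shift [-0.0007 -0.0002  0.0282] turn 0.0 F [-0.21  0.98  0.47] w -0.0
grill frame [0.0004, 0.0048]
top 291 273
side 258 240
```

View pics/side1.png

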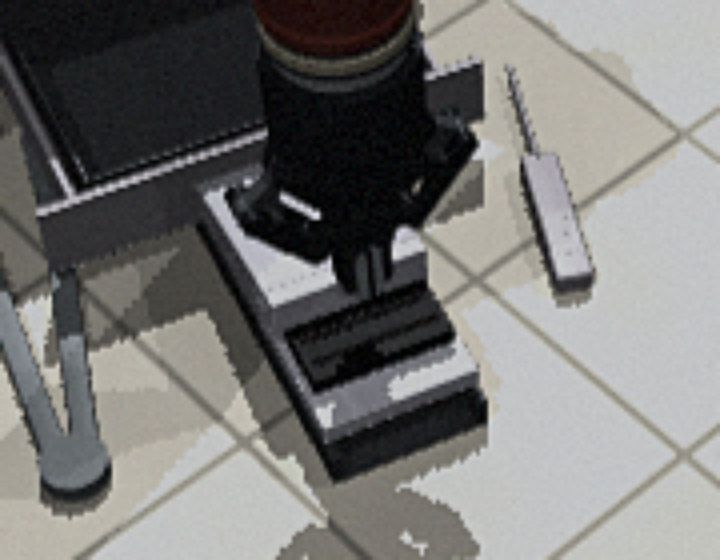

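View pics/top1.png

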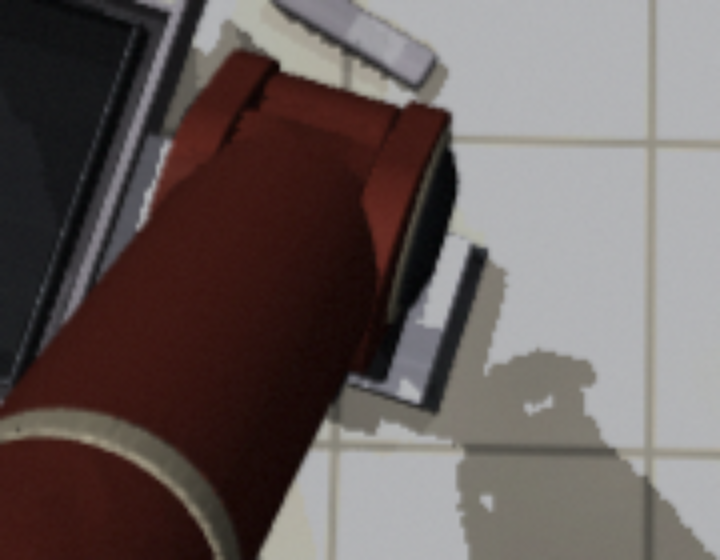

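The side view shows the shut fingertips at about crop (370, 295), directly above the black button. The body is well clear of the hump and the pan. Now I go down and press.

```bash
python3 -m crank '[[[-0.001,0,0.015,0],[-0.001,0,0.026,0],[-0.001,0,0.030,0],[-0.001,0,0.033,0]]]'
python3 plan.py .5024 .0268 .0415
python3 -m crank '[[[0,0,0.002,0],[0,0,0.004,0],[0,0,0.005,0],[0,0,0.005,0]]]'
python3 plan.py .5024 .0268 .0415
```

```text
time_s: 3.5
tcp_pos: [0.5036, 0.0268, 0.0489]
tool_rot: [[0.96, -0.278, 0.014], [-0.278, -0.96, -0.002], [0.014, -0.002, -1.0]]
ft_force: [-1.1, 0.6, 2.5]
grip_width: -0.0001
t 3.5 tcp [0.5036 0.0268 0.0489] tool shift [-0.0012  0.0003  0.0074] turn 0.0 F [-1.06  0.55  2.5 ] w -0.0001
grill frame [0.0011, 0.0053]
time_s: 3.9
tcp_pos: [0.5036, 0.0268, 0.0441]
tool_rot: [[0.96, -0.278, 0.014], [-0.278, -0.96, -0.002], [0.014, -0.002, -1.0]]
ft_force: [-1.8, 0.8, 5.0]
grip_width: 0.0001
t 3.9 tcp [0.5036 0.0268 0.0441] tool shift [-0.0012  0.0003  0.0026] turn 0.0 F [-1.8   0.79  5.02] w 0.0001
grill frame [0.0012, 0.0053]
```

```bash
python3 -m crank '[[[0,0,0.002,0],[0,0,0.0035,0],[0,0,0.0035,0],[0,0,0.0035,0]]]'
python3 plan.py .5024 .0268 .0415
```

```text
time_s: 4.3
tcp_pos: [0.5036, 0.0268, 0.042]
tool_rot: [[0.96, -0.279, 0.014], [-0.279, -0.96, -0.001], [0.014, -0.003, -1.0]]
ft_force: [-3.0, 0.8, 14.7]
grip_width: 0.0003
t 4.3 tcp [0.5036 0.0268 0.042 ] tool shift [-0.0012  0.0004  0.0005] turn 0.0 F [-2.98  0.77 14.73] w 0.0003
grill frame [0.0012, 0.0054]
```

The button is at its bottom: 14.7 N, z = 0.042. Now I push in along tool −y with a slight down bias.

```bash
python3 -m crank '[[[0,-0.003,0.001,0],[0,-0.006,0.001,0],[0,-0.010,0.001,0],[0,-0.015,0.001,0],[0,-0.020,0.001,0]]]'
python3 plan.py .5024 .0268 .0415
```

```text
time_s: 4.8
tcp_pos: [0.509, 0.045, 0.042]
tool_rot: [[0.96, -0.28, 0.014], [-0.28, -0.96, -0.002], [0.014, -0.002, -1.0]]
ft_force: [-3.4, -1.1, 11.2]
grip_width: 0.0001
t 4.8 tcp [0.509 0.045 0.042] tool shift [-0.0012  0.0193  0.0005] turn -0.0 F [-3.43 -1.08 11.22] w 0.0001
grill frame [0.0012, 0.0243]
```

```bash
python3 -m crank '[[[0,-0.008,0.001,0],[0,-0.016,0.001,0],[0,-0.024,0.001,0],[0,-0.032,0.001,0],[0,-0.040,0.001,0]]]'
python3 plan.py .5024 .0268 .0415
python3 - <<'E'
from station import env
import cv2,numpy as np
c=env.camera('side');cv2.imwrite('pics/side2.png',cv2.resize(c['pixels'][100:320,100:380],None,fx=2.5,fy=2.5))
E
```

```text
time_s: 5.3
tcp_pos: [0.52, 0.0825, 0.0421]
tool_rot: [[0.96, -0.281, 0.014], [-0.281, -0.96, -0.002], [0.014, -0.002, -1.0]]
ft_force: [-2.8, -1.2, 10.7]
grip_width: 0.0001
t 5.3 tcp [0.52   0.0825 0.0421] tool shift [-0.0013  0.0585  0.0005] turn -0.1 F [-2.85 -1.21 10.7 ] w 0.0001
grill frame [0.0014, 0.0634]
```

View pics/side2.png

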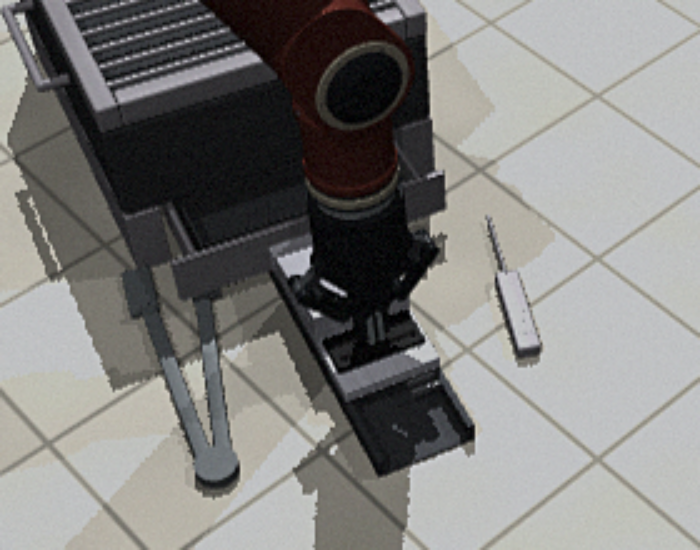

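The tray is moving in with the button held down; the fingers on the button are at about (372, 330) in the crop. Continuing.

```bash
python3 -m crank '[[[0,-0.008,0.001,0],[0,-0.016,0.001,0],[0,-0.024,0.001,0],[0,-0.032,0.001,0],[0,-0.040,0.001,0]]]'
python3 plan.py .5024 .0268 .0415
python3 -m crank '[[[0,-0.006,0.001,0],[0,-0.012,0.001,0],[0,-0.016,0.001,0],[0,-0.019,0.001,0],[0,-0.022,0.001,0]]]'
python3 plan.py .5024 .0268 .0415
```

```text
time_s: 5.85
tcp_pos: [0.5319, 0.1225, 0.0421]
tool_rot: [[0.96, -0.279, 0.015], [-0.279, -0.96, -0.001], [0.015, -0.003, -1.0]]
ft_force: [-2.0, -1.9, 8.4]
grip_width: -0.0001
t 5.85 tcp [0.5319 0.1225 0.0421] tool shift [-0.0016  0.1002  0.0003] turn -0.0 F [-2.04 -1.89  8.37] w -0.0001
grill frame [0.0017, 0.1052]
time_s: 6.35
tcp_pos: [0.538, 0.1431, 0.0421]
tool_rot: [[0.96, -0.28, 0.015], [-0.28, -0.96, -0.002], [0.015, -0.003, -1.0]]
ft_force: [-2.2, -1.2, 10.0]
grip_width: 0.0001
t 6.35 tcp [0.538  0.1431 0.0421] tool shift [-0.0016  0.1216  0.0002] turn -0.0 F [-2.22 -1.24  9.96] w 0.0001
grill frame [0.0017, 0.1266]
```

```bash
python3 -m crank '[[[0,-0.002,0.001,0],[0,-0.004,0.001,0],[0,-0.006,0.001,0],[0,-0.008,0.001,0],[0,-0.010,0.001,0]]]'
python3 plan.py .5024 .0268 .0415
```

```text
time_s: 6.85
tcp_pos: [0.54, 0.1474, 0.0421]
tool_rot: [[0.959, -0.283, 0.013], [-0.283, -0.959, -0.007], [0.015, 0.003, -1.0]]
ft_force: [-4.2, -6.7, 9.7]
grip_width: -0.0002
t 6.85 tcp [0.54   0.1474 0.0421] tool shift [-0.0019  0.1263  0.001 ] turn -0.3 F [-4.16 -6.65  9.72] w -0.0002
grill frame [0.0024, 0.1312]
```

```bash
python3 -m crank '[[[0,-0.004,0.001,0],[0,-0.008,0.001,0],[0,-0.010,0.001,0],[0,-0.010,0.001,0]]]'
python3 plan.py .5024 .0268 .0415
python3 - <<'E'
from station import env
import cv2,numpy as np
from h import *
c=env.camera('side');cv2.imwrite('pics/side3.png',cv2.resize(c['pixels'][100:320,100:380],None,fx=2.5,fy=2.5))
E
```

```text
time_s: 7.25
tcp_pos: [0.5416, 0.1506, 0.042]
tool_rot: [[0.958, -0.287, 0.01], [-0.287, -0.958, -0.015], [0.014, 0.011, -1.0]]
ft_force: [-5.8, -9.7, 13.0]
grip_width: -0.0002
t 7.25 tcp [0.5416 0.1506 0.042 ] tool shift [-0.0021  0.1298  0.0019] turn -0.5 F [-5.78 -9.73 12.95] w -0.0002
grill frame [0.0031, 0.1348]
```

View pics/side3.png

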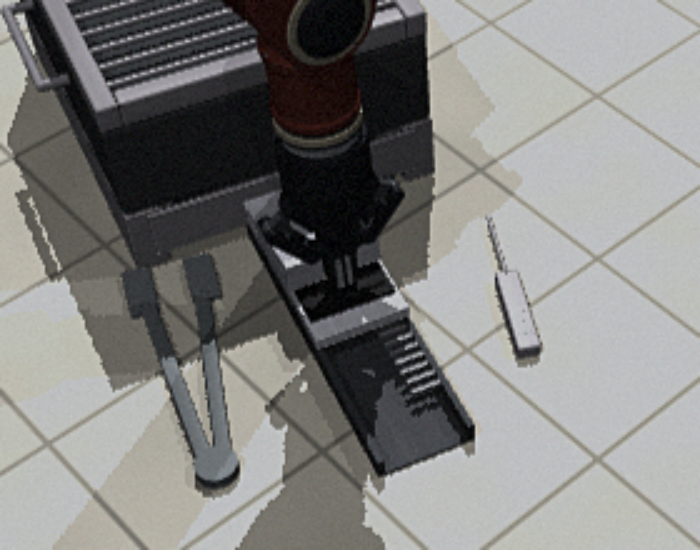

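The tray's front panel now looks flush against the grill's face. I'll check with one firmer push and measure the button-to-face distance from depth.

```bash
python3 -m crank '[[[0,-0.004,0.001,0.5],[0,-0.008,0.001,0.5],[0,-0.012,0.001,0.5]]]'
python3 plan.py .5024 .0268 .0415
python3 - <<'E'
from station import env
import numpy as np
from h import *
c=env.camera('side');P=cloud(c);ok=c['z_map']>0
X=np.array([.960,-.279]);Y=np.array([.279,.960]);q=P[...,:2]-[.5749,.2735]
x=q@X;y=q@Y;z=P[...,2]
# push-face top edge / front strip / panel
m=ok&(abs(x)<.042)&(abs(x)>.022)&(z>.06)&(z<.075)&(y<-.05)&(y>-.2)
print('hump min y (expect -.118 home)',np.percentile(y[m],[1,3,10]),m.sum())
for r in [(-.105,-.06),(.06,.105)]:
    m=ok&(x>r[0])&(x<r[1])&(z>.015)&(z<.055)&(y>-.08)&(y<.03);print('panel',np.percentile(y[m],[2,10,50,90]) if m.any() else None)
E
```

```text
time_s: 7.6
tcp_pos: [0.5415, 0.1505, 0.0421]
tool_rot: [[0.953, -0.302, 0.001], [-0.301, -0.953, -0.028], [0.01, 0.027, -1.0]]
ft_force: [-11.5, -22.1, 21.2]
grip_width: 0.0002
t 7.6 tcp [0.5415 0.1505 0.0421] tool shift [0.     0.1297 0.004 ] turn -1.4 F [-11.49 -22.06  21.21] w 0.0002
grill frame [0.003, 0.1347]
hump min y (expect -.118 home) [-0.12110558 -0.12051216 -0.11918024] 84
panel [-0.00979004 -0.00767867 -0.00506187 -0.00229984]
panel [-0.00982075 -0.00845356 -0.00617876 -0.00278112]
```

It's a hard stop: 25 N with no further movement, and the hump edge is within 3 mm of its home position. I lift straight up, which keeps the fingers lightly against the push face.

```bash
python3 -m crank '[[[0,-0.001,-0.004,0],[0,-0.001,-0.008,0],[0,-0.001,-0.013,0],[0,0,-0.025,0],[0,0.003,-0.05,0]]]'
python3 plan.py .5024 .0268 .0415
python3 -m crank '[[[0,0.01,-0.03,0],[0,0.03,-0.06,0],[0,0.06,-0.09,0],[0,0.1,-0.1,0],[0,0.14,-0.1,0]]]'
python3 -m crank '[[[0,0.04,0,0],[0,0.08,0,0],[0,0.12,0,0],[0,0.12,0,0]]]'
python3 - <<'E'
from station import env
import numpy as np,cv2
from h import *
for n in ['side','top']:
    c=env.camera(n);P=cloud(c);ok=c['z_map']>0;g=c['pixels'].max(-1)
    cv2.imwrite(f'pics/{n}4.png',c['pixels'])
    X=np.array([.960,-.279]);Y=np.array([.279,.960]);q=P[...,:2]-[.5749,.2735]
    x=q@X;y=q@Y;z=P[...,2]
    m=ok&(abs(x)<.042)&(z>.06)&(z<.075)&(y<-.05)&(y>-.2)
    print(n,'hump min y',np.percentile(y[m],[1,3,10]) if m.any() else 0)
    m=ok&(abs(x)<.035)&(abs(y+.14)<.013)&(g<70);print('button z',np.median(z[m]) if m.any() else 0,m.sum())
    for k in ['tongs','thermometer','glass_dish']: print(k,[np.round(b['point'],4).tolist() for b in env.boxes_of(n,k)][:1])
E
```

```text
time_s: 8.15
tcp_pos: [0.5396, 0.1504, 0.0914]
tool_rot: [[0.954, -0.3, -0.002], [-0.3, -0.953, -0.028], [0.007, 0.027, -1.0]]
ft_force: [-0.4, 0.8, 0.2]
grip_width: 0.0002
t 8.15 tcp [0.5396 0.1504 0.0914] tool shift [0.0013 0.1277 0.0534] turn -1.3 F [-0.42  0.85  0.15] w 0.0002
grill frame [0.0012, 0.1341]
time_s: 8.65
tcp_pos: [0.4998, 0.0202, 0.1981]
tool_rot: [[0.955, -0.297, 0.006], [-0.297, -0.955, -0.026], [0.013, 0.023, -1.0]]
ft_force: [0.3, -0.7, -0.7]
grip_width: 0.0001
time_s: 9.05
tcp_pos: [0.4632, -0.1001, 0.2026]
tool_rot: [[0.952, -0.307, 0.009], [-0.306, -0.951, -0.029], [0.017, 0.025, -1.0]]
ft_force: [-1.1, -0.5, -0.5]
grip_width: 0.0001
side hump min y [-0.12062197 -0.11953109 -0.11738453]
button z 0.05110770880208537 287
tongs [[0.3928, 0.1887, 0.0089]]
thermometer [[0.634, 0.0185, 0.0142]]
glass_dish [[0.6372, -0.4235, 0.0609]]
top hump min y [-0.11592925 -0.11531023 -0.11211411]
button z 0.05080042448395816 435
tongs [[0.4058, 0.2018, 0.0105]]
thermometer [[0.6543, 0.0458, 0.013]]
glass_dish [[0.6482, -0.4107, 0.0565]]
```

View pics/side4.png

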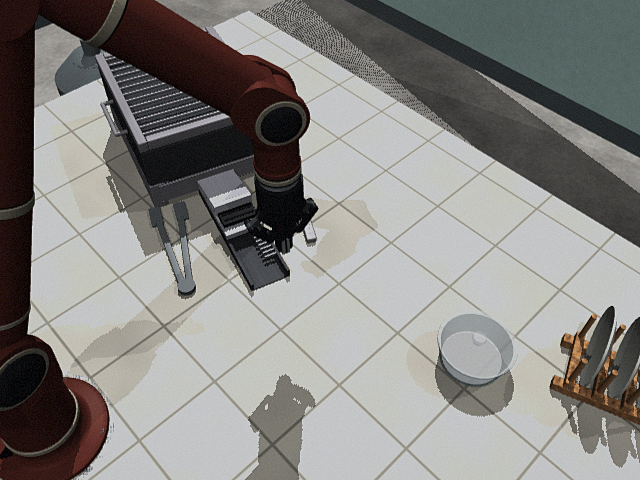

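View pics/top4.png

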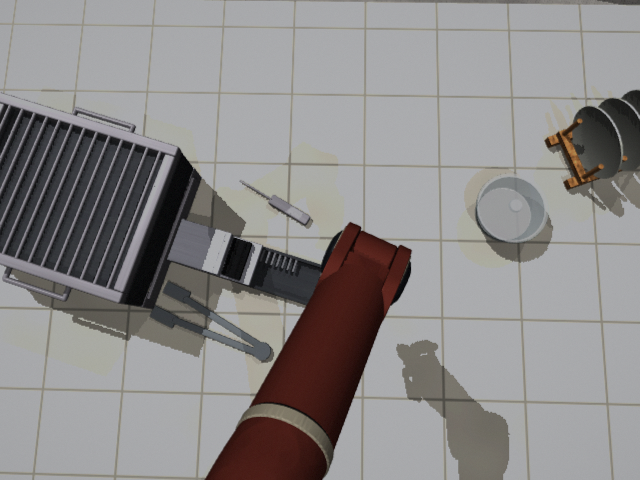

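The top view shows the tray flush with the grill face at about (185, 240) and the button up at (238, 258), measured at z = 0.051. The tongs (265, 351), thermometer (310, 220) and dish (512, 210) are at the same pixels as at the start, and the arm is clear.

```bash
python3 -c "
from station import env
print(env.observe()['qd']); print(env.hand_in())"
```

```text
[ 0.00432165 -0.00033941  0.00813577  0.0022991   0.00238604  0.00035379
  0.00052506]
the job is handed in; nothing more can be done
None
```

The tray is pushed home and locked, and I handed the job in about 9 s into the 38 s limit. With the fingers shut, I pressed the button to its bottom (z = 0.042), held it down while pushing the tray in, then lifted straight up and moved clear.

- **Tray home:** the tool stopped dead at about 25 N of push. After release, the push-face edge measured 115–121 mm from the grill face, against 118 mm expected at home. The two cameras differ by about 4 mm there.
- **Button up:** its top measured about 51 mm above the counter, against 50 mm when up.
- **Tongs, thermometer and dish:** all three are at the same pixels in the top view as before. Some detector points for the tongs and thermometer shifted by 20–30 mm between pictures. I put that down to parts being hidden or newly uncovered (the arm hid part of the thermometer in the last side view).
- **Ash pan:** the robot never went near it. It is now inside the grill and out of view, so I could not check its position.

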